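Pair the wax tins with their lidded docks

ROBOT

A 7-joint arm with a two-finger parallel gripper is mounted at the origin on the work surface. World frame = base frame: x ahead of the robot, y to its left, z up, the work surface at z = 0. Lengths are in m, angles in rad, forces in N, time in s.
With the tool pointing down it reaches from about 0.4 to 0.875 m from the base axis. Payload 4.4 kg.
Tool frame: the origin (TCP) lies at the very end of the fingers, on their centre line; the grasp point (between the pads) lies 19 mm behind it; z points along the fingers, y is the line along which they close (so a half turn about z gives the same grasp; the last joint's range is limited). The gripper opens to 85 mm and grips with 20 to 120 N. Pads are 22 mm wide; open, the fingers measure 114 mm over their backs; the gripper's body (76 mm by 85 mm) begins 54 mm behind the grasp point. The pads swing forward as they close: fully open they stand 13 mm farther back than shut.
Start: joints at [-1.313, 0.628, 0.038, 1.517, -0.027, 0.996, -0.02], TCP at [0.207, 0.616, 0.231] pointing down, gripper open.
Joint ranges: [-3.06, 3.06], [-0.37, 2.12], [-1.25, 1.32], [0.18, 2.47], [-1.1, 4.24], [0.23, 1.98], [-2.94, 2.94]. Speed limits (rad/s): [2.57, 2.57, 3.14, 3.14, 3.14, 3.14, 3.14].

INTERFACE

Orientations are given as a unit quaternion [w, x, y, z].
In Python, from plant import * gives the robot as it stands. Calls block until the motion is done:
- move_ptp(position, orientation): joint-space move of the TCP to a pose.
- move_linear(position, vel=0.15, ori=None): straight line of the TCP; ori=None keeps the orientation; vel is the mean speed in m/s.
- set_joints(angles): joint-space move.
- gripper_to(opening, force=None): opening from 0.0 (shut) to 1.0 (fully open); force is the grip in N (None keeps the last); returns when the fingers have stopped.
- pause(seconds).
- inverse_kinematics(position, orientation): joint angles nearest the present ones, or None.
- get_obs(): the state.
- get_image(name): name is "scene" or "top" or "wrist"; returns (picture, depth): 400x640x3 uint8, red, green, blue; 400x640 float32, m along the optical axis (not along the pixel's ray), 0 where there is no reading.
- camera_model(name): a dict with "fx", "fy", "cx", "cy" (pixels), "R" (3x3) and "t" (3): a world point X has camera coordinates R X + t. Camera axes: x right, y down, z forward; pixel columns grow to the right and rows downward; lengths in m; the calibration is good to about 2 mm. A picture is of the moment at which its call begins: read the wrist's pose just before it. camera_model takes no time and is no camera call; for the wrist camera it gives the pose at the moment of the call.
A pose or a line that the arm cannot do raises IKError and nothing moves.
- hand_in(): hands the job in; it is judged then, once.
Trained networks look in the newest picture that a camera, given by its name, has taken for a name from the list of things; names that differ only in an ending like _2 or _b are one class to them, and where a whole thing is asked for, a point or a joint stands for the part that bears it (a point fixed in the world has none). Each returns a list of dicts, best first, with "score" (0 to 1); they miss things now and then, are a little off and sometimes report something else, mostly with a low value. They report only what shows in the picture. A call takes as long as a camera call. They do not tell look-alikes from the thing itself.
- spot_in(camera, thing): "at" ([row, column] in pixels, amid what is visible of it).
- masks_of(camera, thing): "region" (400x640 bool, what is visible of it) and "at" ([row, column] in pixels, amid what is visible of it).
The state is a dict: "clock": time; "joint_pos": joint angles; "qvel": joint speeds; "joint_efforts": joint torques, N m; "position": TCP position; "tcp_rot": TCP orientation; "force": force on the tool from outside, world axes, zero at the start; "wrist_torque": the same for the moment, N m; "opening": opening from 0.0 (shut) to 1.0 (fully open); "grip_force": force on a finger pad.
Only numpy, scipy, OpenCV 4.12 (cv2) and the standard library are available. Lean on these libraries where they do the work, as an engineer would, in place of code of your own. Each camera call takes 0.05 s, during which the arm holds its last target. There are 200 camera calls.

TASK

Two tins of wax lie on the table and each belongs in one of the two docks, the one whose fence and hinged lid are its size. Slide each tin, flat on the table and never lifted or tipped, into its matching dock right back against the curved fence, and press both lids fully shut over the tins. Leave everything else where it is.

Things in the scene. Friction and masses are not known exactly. Their poses are not given: they have to be found in the camera images.
- small_tin: The smaller round tin: bare aluminium, 92 mm in diameter, 32 mm high, filled flush to the brim with hard beige wax (a solid disc, about 250 g). Loose on the table; too wide to grasp, slides when pushed. Origin: centre of its underside; z up.
- large_tin: The larger round tin: bare aluminium, 118 mm in diameter, 32 mm high, filled flush to the brim with hard beige wax (a solid disc, about 400 g). Loose on the table; too wide to grasp, slides when pushed. Origin: centre of its underside; z up.
- small_dock: Dock for the small tin, fixed to the table, no floor: a curved steel fence 20 mm high, inner radius 48 mm, 4 mm thick, hugging the back third of the tin, a plywood hinge block behind it. Origin: on the table at the centre of the fence's curve, where the tin's centre belongs. x points to the back, away from the open mouth: the tin comes in along +x. z up.
- small_lid (a joint): Hinge of that lid, rad: 0 = fully shut, level; 1.5 = nearly upright. Starts open, leaning over the mouth; a stiff hinge keeps it where it is left (about 1.5 N at the tab moves it). Round aluminium disc 106 mm across, 4 mm thick, with a rim 11 mm deep (inside diameter 102 mm) that drops over the tin. Shut, its top is 40 mm, its rim's edge 25 mm above the table.
- small_hinge (a point): Middle of that lid's hinge axis, 60 mm behind the dock's origin, 36 mm above the table; the axis runs along the dock's y. It does not move.
- small_tab (a point): Middle of the upper (outer) face of the flat tab, 34 mm wide, 26 mm long, 4 mm thick, on the lid's edge farthest from the hinge, 123 mm from the hinge axis; moves with the lid. Press here to shut the lid. z is the lid's outward normal: up when shut, leaning towards the back of the dock when open.
- large_dock: Dock for the large tin, fixed to the table, no floor: a curved steel fence 20 mm high, inner radius 61 mm, 4 mm thick, hugging the back third of the tin, a plywood hinge block behind it. Origin: on the table at the centre of the fence's curve, where the tin's centre belongs. x points to the back, away from the open mouth: the tin comes in along +x. z up.
- large_lid (a joint): Hinge of that lid, rad: 0 = fully shut, level; 1.5 = nearly upright. Starts open, leaning over the mouth; a stiff hinge keeps it where it is left (about 1.5 N at the tab moves it). Round aluminium disc 132 mm across, 4 mm thick, with a rim 11 mm deep (inside diameter 128 mm) that drops over the tin. Shut, its top is 40 mm, its rim's edge 25 mm above the table.
- large_hinge (a point): Middle of that lid's hinge axis, 73 mm behind the dock's origin, 36 mm above the table; the axis runs along the dock's y. It does not move.
- large_tab (a point): Middle of the upper (outer) face of the flat tab, 34 mm wide, 26 mm long, 4 mm thick, on the lid's edge farthest from the hinge, 149 mm from the hinge axis; moves with the lid. Press here to shut the lid. z is the lid's outward normal: up when shut, leaning towards the back of the dock when open.
- wax_block: Bystander: beige block of wax, 85 x 55 x 45 mm. Origin: centre of its underside.
- jar: Bystander: closed amber glass jar standing upright, 64 mm across, 100 mm high. Origin: centre of its underside.
- scraper: Bystander: spatula lying flat, 170 mm long along its x. Origin: underside, about mid-length.
- glass: Bystander: drinking glass standing upright, 72 mm across at the rim, 95 mm high. Origin: centre of its underside.
Mind the look-alikes: they are no part of the job. What is shaped like the small_tin but blue is not meant. What is shaped like the small_dock but turquoise is not meant.

How it is judged:
By the outcome, as a careful person would: the job done as asked, in the order asked, and still so for the second after the job is handed in, with the robot touching nothing.
It also fails if it takes over 72 s, if anything falls off the work surface, if the arm or the gripper's body presses on something with over 40 N, if the wrist force passes 120 N, or if a joint passes its speed limit or range.

## Working session

There is one attempt and no reset: what is moved stays moved. The work goes in short steps, each a Python script; the robot and the scene stay as the last script left them, time stands still between calls to the robot, and variables do not carry over. Pictures are saved under pics/ and viewed, at most 10 in all, crops included, and the job is handed in when it is done.

```bash
mkdir -p pics; ls; python3 - <<'E'
from plant import *
import cv2,numpy as np
ims=[]
for c in ["top","scene"]:
    p,d=get_image(c); m=camera_model(c); np.savez(f"{c}.npz",p=p,d=d,**m)
    cv2.imwrite(f"pics/{c}0.png",p[:,:,::-1])
    print(c,np.round(m["R"],3).tolist(),np.round(m["t"],3),m["fx"],m["cx"],m["cy"],(d>0).mean())
    for n in ["small_tin","large_tin","small_dock","large_dock","small_tab","large_tab","jar","glass","wax_block","scraper"]:
        print(n,[(np.round(s["at"]).tolist(),round(s["score"],2)) for s in spot_in(c,n)])
print(get_obs())
E
```

```text
pics
top [[0.021, -1.0, -0.023], [-0.991, -0.018, -0.136], [0.135, 0.025, -0.99]] [0.007 0.568 0.886] 368.40473959511866 316.08645389833606 198.54505484937906 0.995859375
small_tin [([276.0, 374.0], 0.93), ([238.0, 304.0], 0.82), ([295.0, 259.0], 0.6), ([212.0, 207.0], 0.42), ([204.0, 434.0], 0.29), ([144.0, 443.0], 0.27)]
large_tin [([171.0, 343.0], 0.67), ([201.0, 432.0], 0.39)]
small_dock [([101.0, 272.0], 0.82), ([212.0, 204.0], 0.57), ([268.0, 204.0], 0.46)]
large_dock [([200.0, 436.0], 0.97)]
small_tab [([100.0, 279.0], 0.8), ([213.0, 205.0], 0.74)]
large_tab [([204.0, 435.0], 0.94)]
jar [([278.0, 455.0], 0.64)]
glass [([139.0, 214.0], 0.97), ([213.0, 205.0], 0.74)]
wax_block [([146.0, 444.0], 0.66)]
scraper [([271.0, 202.0], 0.6)]
scene [[0.077, 0.997, -0.021], [0.631, -0.065, -0.773], [-0.772, 0.046, -0.634]] [-0.039 -0.308  1.566] 408.52205465061536 319.03196997635257 208.26364161398368 0.99576953125
small_tin [([173.0, 366.0], 0.92), ([184.0, 275.0], 0.61), ([199.0, 336.0], 0.59)]
large_tin [([244.0, 309.0], 0.89)]
small_dock [([289.0, 393.0], 0.92), ([200.0, 422.0], 0.66)]
[... 324 characters left out ...]
oint_pos': array([-1.31280179,  0.62838965,  0.03850257,  1.51740934, -0.02699525,
        0.99632164, -0.01998226]), 'qvel': array([ 0.00023609,  0.00069712,  0.00108861, -0.00072285, -0.00209098,
        0.00133644,  0.00181514]), 'joint_efforts': array([ 7.84625331e-05, -5.63288820e+01,  1.22561920e+00, -1.93778890e+01,
        1.10051062e-02,  1.54885151e-03,  6.31733343e-06]), 'position': array([0.20678601, 0.61623227, 0.23131719]), 'tcp_rot': array([-1.61108294e-05,  1.61194395e-01,  9.86922675e-01, -2.57320060e-06]), 'force': array([-0.16697235, -0.48388312, -0.07052866]), 'wrist_torque': array([ 0.00606917, -0.02107031, -0.01893709]), 'grip_force': 0.0, 'opening': 0.9999431278203705}
```

View images.

View pics/top0.png

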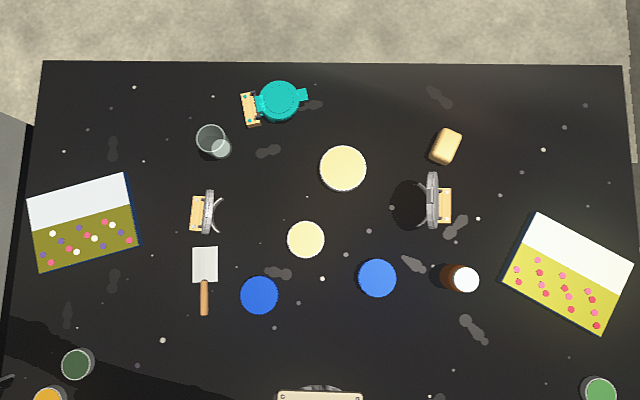

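View pics/scene0.png

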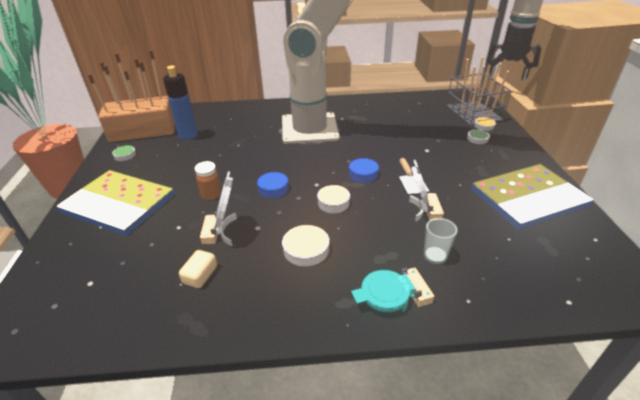

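The top view shows the bare tins: small at (239,305) and large at (168,343). The blue discs at (295,259) and (277,377) are look-alikes. Grey small dock is at (212,205) with its mouth to the right, and large dock at (204,435) with its mouth to the left. The turquoise dock at (101,278) is a look-alike. In the scene view the tins are at (199,334) and (245,306), and the docks at (200,422) and (215,222).

```bash
cat > geo.py <<'E'
import numpy as np,cv2
from scipy.optimize import least_squares
def cloud(d,m):
    v,u=np.mgrid[0:400,0:640]; fy=m["fy"]
    C=np.stack([(u-m["cx"])/m["fx"]*d,(v-m["cy"])/fy*d,d],-1)
    return (C-m["t"])@m["R"]   # R^T (c-t)
def ray(m,uv,z):
    c=np.array([(uv[0]-m["cx"])/m["fx"],(uv[1]-m["cy"])/m["fy"],1])
    w=m["R"].T@c; o=-m["R"].T@m["t"]; return o+w*(z-o[2])/w[2]
def circ(P,r=None):
    x0=P.mean(0)
    if r is None:
        s=least_squares(lambda q:np.hypot(*(P-q[:2]).T)-q[2],[*x0,.05],loss="soft_l1",f_scale=.001).x
        return s
    return least_squares(lambda q:np.hypot(*(P-q[:2]).T)-r,x0,loss="soft_l1",f_scale=.001).x
E
python3 - <<'E'
from geo import *
for c in ["top","scene"]:
    m=dict(np.load(c+".npz")); X=cloud(m["d"],m); p=m["p"].astype(int)
    t=X[(abs(X[...,0]-.6)<.3)&(abs(X[...,1])<.4)]; print(c,"table z",np.median(t[:,2]))
    seeds={"small":(239,305),"large":(168,343)} if c=="top" else {"small":(198,334),"large":(244,306)}
    wax=((p[...,0]>170)&(p[...,0]-p[...,2]>20)).astype(np.uint8)
    n,l=cv2.connectedComponents(wax)
    for k,s in seeds.items():
        g=(l==l[s]).astype(np.uint8)
        cn=max(cv2.findContours(g,0,1)[0],key=len)[:,0]
        z=np.median(X[g>0][:,2]); W=np.array([ray(m,q,z)[:2] for q in cn])
        print(k,"n",g.sum(),"z",z.round(4),"circle",circ(W).round(4),"mean",X[g>0][:,:2].mean(0).round(4))
    ds={"S":(212,205),"L":(200,435)} if c=="top" else {"S":(200,422),"L":(215,222)}
    for k in ds:
        w=X[..., :2]; s=ray(m,ds[k][::-1],.02)[:2]
        near=np.hypot(*(w-s).transpose(2,0,1))<.15
        print(k,s.round(3))
        hi=near&(X[...,2]>.06); P=X[hi]
        if k=="S": P=P[(P[:,0]<s[0]+.06)]
        q=P.mean(0); u,sv,vt=np.linalg.svd(P-q); n=vt[2]
        print("  lid n",len(P),"mean",q.round(3),"normal",n.round(3),"x",P[:,0].min().round(3),P[:,0].max().round(3),"zmax",P[:,2].max().round(3),sv.round(3))
        ply=near&(p[...,0]>150)&(p[...,0]-p[...,2]>50)&(X[...,2]>.015)&(X[...,2]<.06); B=X[ply]
        if len(B): print("  block",len(B),np.percentile(B,[2,50,98],axis=0).round(3).tolist(), cv2.minAreaRect((B[:,:2]*1000).astype(np.float32)))
# enlarged crop
m=np.load("top.npz"); s=np.load("scene.npz")
a=cv2.resize(m["p"][150:270,180:330],None,fx=2.6,fy=2.6,interpolation=3); b=cv2.resize(m["p"][140:260,350:500],None,fx=2.6,fy=2.6,interpolation=3)
c=cv2.resize(s["p"][150:240,370:480],(390,290),interpolation=3); e=cv2.resize(s["p"][165:255,190:300],(390,290),interpolation=3)
im=np.vstack([np.hstack([a,b])[:290],np.hstack([c,e])]); cv2.imwrite("pics/crop0.png",im[:,:,::-1]); print(im.shape)
E
```

```text
top table z 0.0014397202181222223
small n 935 z 0.0336 circle [0.4665 0.0436 0.0417] mean [0.4661 0.0435]
large n 1484 z 0.0335 circle [ 0.6502 -0.0469  0.0548] mean [ 0.6492 -0.0467]
S [0.53  0.303]
  lid n 390 mean [0.522 0.262 0.128] normal [0.035 0.9   0.435] x 0.471 0.578 zmax 0.166 [0.57  0.411 0.098]
  block 359 [[0.483, 0.307, 0.024], [0.526, 0.321, 0.027], [0.57, 0.337, 0.031]] ((526.6312866210938, 320.1661071777344), (34.608009338378906, 88.88519287109375), 85.69837951660156)
L [ 0.572 -0.284]
  lid n 618 mean [ 0.555 -0.242  0.143] normal [-0.042 -0.9    0.435] x 0.495 0.623 zmax 0.191 [0.867 0.749 0.12 ]
  block 780 [[0.518, -0.33, 0.024], [0.671, -0.304, 0.039], [0.717, -0.278, 0.048]] ((617.5053100585938, -296.9879150390625), (62.00251388549805, 205.0491943359375), 84.4091796875)
scene table z -7.175796865055073e-05
small n 507 z 0.032 circle [0.4666 0.0452 0.0457] mean [0.4761 0.0442]
large n 1160 z 0.0322 circle [ 0.6494 -0.0447  0.0574] mean [ 0.653  -0.0447]
S [0.505 0.298]
  lid n 136 mean [0.537 0.261 0.134] normal [ 0.015 -0.951 -0.307] x 0.473 0.565 zmax 0.166 [0.251 0.209 0.052]
  block 110 [[0.358, 0.301, 0.017], [0.563, 0.319, 0.025], [0.576, 0.341, 0.042]] ((466.1298828125, 320.37030029296875), (221.9696044921875, 44.49692916870117), 2.312319755554199)
L [ 0.514 -0.273]
  lid n 740 mean [ 0.499 -0.279  0.109] normal [-0.196  0.836 -0.512] x 0.367 0.63 zmax 0.188 [3.014 0.735 0.328]
  block 94 [[0.518, -0.318, 0.015], [0.602, -0.296, 0.024], [0.608, -0.284, 0.028]] ((563.1375122070312, -303.0119934082031), (92.82992553710938, 34.21732711791992), 3.9130301475524902)
(580, 780, 3)
```

View pics/crop0.png

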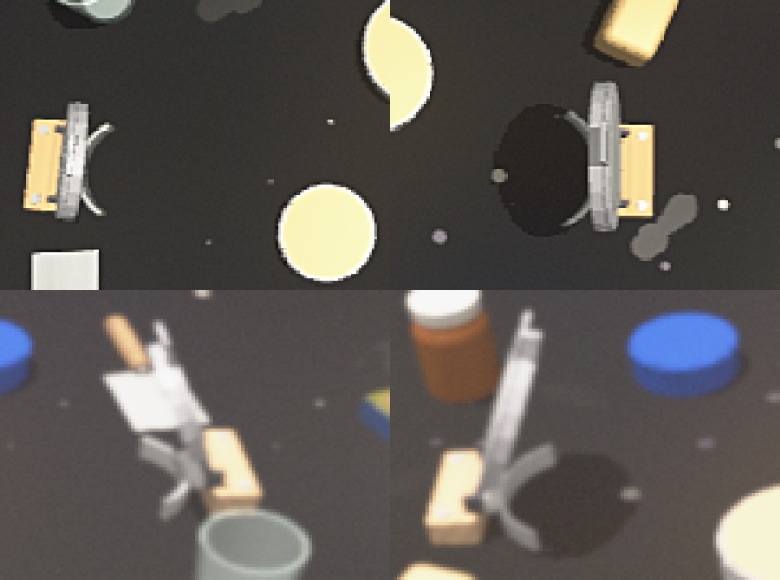

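The crops confirm the bare steel docks, with lids standing about 65° open, and the two aluminium tins with beige wax. I'll go over each dock with the wrist camera for a finer pose.

```bash
cat >> geo.py <<'E'
def down(phi): return [0,float(np.cos(phi/2)),float(np.sin(phi/2)),0]
E
python3 - <<'E'
from plant import *
from geo import *
for ph in (90,-90):
    for p in [(.53,.2,.35),(.47,-.02,.012),(.53,.19,.012),(.53,.33,.17),(.56,-.17,.35),(.56,-.15,.012),(.56,-.35,.19),(.65,.03,.012)]:
        q=inverse_kinematics(p,down(np.radians(ph))); print(ph,p,None if q is None else np.round(q,2))
ph=None
def shot(n,p,phi):
    move_ptp(p,down(phi)); m=camera_model("wrist"); a,d=get_image("wrist"); np.savez(n+".npz",p=a,d=d,**m)
    cv2.imwrite(f"pics/{n}.png",a[:,:,::-1]); print(n,get_obs()["clock"],"cam",(-m["R"].T@m["t"]).round(3),m["R"][2].round(2))
    return a
for phi in (np.pi/2,-np.pi/2):
    try:
        A=shot("wS",(.53,.20,.33),phi); B=shot("wL",(.56,-.16,.33),phi)
        cv2.imwrite("pics/w.png",np.vstack([A,B])[:,:,::-1][::1,:]); 
        cv2.imwrite("pics/w.png",cv2.resize(np.vstack([A,B]),(480,600))[:,:,::-1]);break
    except Exception as e: print(e)
E
```

```text
90 (0.53, 0.2, 0.35) [-0.72  0.43  0.47  1.59 -0.2   1.17 -0.21]
90 (0.47, -0.02, 0.012) [-0.28  0.82  0.4   2.17 -1.    0.35  0.97]
90 (0.53, 0.19, 0.012) [-0.52  0.84  0.21  1.91 -0.38  0.42 -0.04]
90 (0.53, 0.33, 0.17) [-0.79  0.68  0.32  1.66 -0.27  0.84 -0.36]
90 (0.56, -0.17, 0.35) [-0.24  0.52  0.8   1.55 -0.39  1.23  0.63]
90 (0.56, -0.15, 0.012) [ 0.13  0.85  0.13  1.86 -0.22  0.44  0.42]
90 (0.56, -0.35, 0.19) [ 0.16  0.77  0.65  1.54 -0.52  1.01  0.96]
90 (0.65, 0.03, 0.012) [-0.23  0.92  0.25  1.66 -0.35  0.6   0.21]
-90 (0.53, 0.2, 0.35) [-0.17  0.41 -0.36  1.58  0.16  1.18  2.58]
-90 (0.47, -0.02, 0.012) [ 0.42  0.87 -0.67  2.15  1.15  0.54  2.01]
-90 (0.53, 0.19, 0.012) [-0.15  0.86 -0.39  1.9   0.63  0.5   2.16]
-90 (0.53, 0.33, 0.17) [-0.32  0.7  -0.47  1.65  0.38  0.89  2.2 ]
-90 (0.56, -0.17, 0.35) [-0.38  0.65  1.15  1.55 -0.6   1.33 -2.31]
-90 (0.56, -0.15, 0.012) [ 0.58  0.92 -0.59  1.85  0.83  0.64  2.61]
-90 (0.56, -0.35, 0.19) [-0.03  0.97  1.14  1.55 -0.92  1.24 -1.87]
-90 (0.65, 0.03, 0.012) [ 0.18  0.95 -0.48  1.64  0.62  0.7   2.54]
wS 3.0833 cam [0.53  0.282 0.473] [ 0.   -0.31 -0.95]
wL 4.4833 cam [ 0.561 -0.078  0.473] [ 0.   -0.31 -0.95]
```

View pics/w.png

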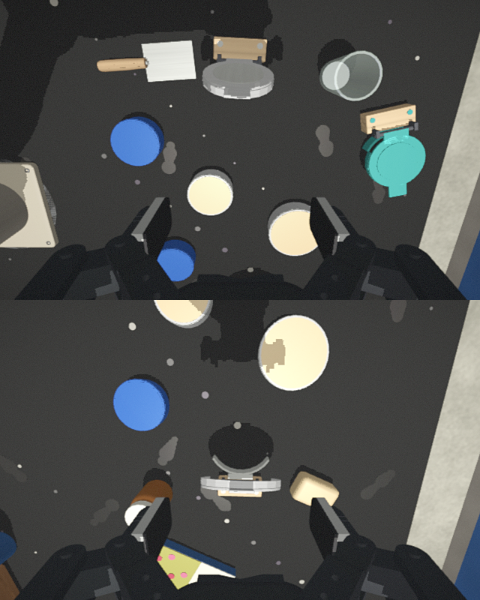

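```bash
python3 - <<'E'
from plant import *
from geo import *
move_ptp((.53,.10,.33),down(-np.pi/2)); m=camera_model("wrist"); a,d=get_image("wrist"); np.savez("wS2.npz",p=a,d=d,**m)
cv2.imwrite("pics/wS2.png",a[:,:,::-1]); print(get_obs()["clock"],get_obs()["joint_pos"].round(2))
def fit(F,name,c0,sg,rin,hinge):
    for f in F:
        m=dict(np.load(f+".npz")); X=cloud(m["d"],m); p=m["p"].astype(int)
        R=np.hypot(X[...,0]-c0[0],X[...,1]-c0[1])
        tb=X[(R<.25)&(abs(X[...,2])<.006)&(m["d"]>0)][:,2]; dz=np.median(tb)
        # fence top
        z=X[...,2]-dz
        gray=(p.max(-1)-p.min(-1)<25)
        fe=(R<rin+.05)&(z>.014)&(z<.0225)&gray&((X[...,1]-c0[1])*sg<rin)&((X[...,1]-c0[1])*sg>-.01); P=X[fe]
        if len(P)>25: print(f,name,"fence n",len(P),circ(P[:,:2]).round(4),"fixed r",circ(P[:,:2],rin+.002).round(4))
        blk=(R<rin+.09)&(z>.012)&(z<.055)&(p[...,0]>110)&(p[...,0]-p[...,2]>35)&((X[...,1]-c0[1])*sg>rin)&(abs(X[...,0]-c0[0])<.07); B=X[blk]
        if len(B)>30: 
            r=cv2.minAreaRect((B[:,:2]*1000).astype(np.float32)); print("  block n",len(B),np.round(r[0],1),np.round(r[1],1),round(r[2],1),"ztop",np.percentile(B[:,2],90).round(3))
        lid=(R<rin+.09)&(z>.055)&gray&(z<.2)&(abs(X[...,0]-c0[0])<rin+.015); L=X[lid]
        if len(L)>60:
            q=np.median(L,0); G=L
            for _ in range(6):
                q=G.mean(0); n=np.linalg.svd(G-q,full_matrices=False)[2][2]; G=L[abs((L-q)@n)<.004]
                if len(G)<30: break
            n=n*np.sign(n[1]*sg); print("  lid n",len(L),len(G),"q",q.round(3),"nrm",n.round(3),"yaw off deg",np.degrees(np.arctan2(n[0],n[1]*sg)).round(1),"theta",np.degrees(np.arctan2(np.hypot(*n[:2]),n[2])).round(1),"xmid",((G[:,0].min()+G[:,0].max())/2).round(4),"zmax",L[:,2].max().round(3))
fit(["wS2","wS","top"],"S",(.527,.245),1,.048,.06)
fit(["wL","top","scene"],"L",(.56,-.20),-1,.061,.073)
for f in ["wS","wS2","wL"]:
    m=dict(np.load(f+".npz")); X=cloud(m["d"],m); p=m["p"].astype(int)
    for k,c,r in (("s",(.4665,.0444),.046),("l",(.650,-.0458),.059)):
        g=((p[...,0]>150)&(p[...,0]-p[...,2]>12)&(abs(X[...,2]-.032)<.004)&(np.hypot(X[...,0]-c[0],X[...,1]-c[1])<r+.02)).astype(np.uint8)
        if g.sum()>500:
            cn=max(cv2.findContours(g,0,1)[0],key=len)[:,0]; z=np.median(X[g>0][:,2])
            print(f,k,z.round(4),circ(np.array([ray(m,q,z)[:2] for q in cn])).round(4))
E
```

```text
6.55 [-0.12  0.37 -0.17  1.69  0.07  1.09  2.83]
wS2 S fence n 278 [0.524  0.2413 0.0495] fixed r [0.524  0.2407]
  block n 50 [526.9 305.7] [16.3 88.3] 87.3 ztop 0.029
  lid n 1547 989 q [0.525 0.269 0.118] nrm [0.044 0.929 0.367] yaw off deg 2.7 theta 68.5 xmid 0.5252 zmax 0.165
  block n 1790 [528.4 321.5] [35.7 89.7] 87.0 ztop 0.028
  lid n 3875 3274 q [0.526 0.276 0.112] nrm [0.043 0.923 0.382] yaw off deg 2.7 theta 67.5 xmid 0.527 zmax 0.165
top S fence n 57 [0.523  0.2384 0.05  ] fixed r [0.523  0.2384]
  block n 364 [526.4 320.2] [34.6 89.3] 85.7 ztop 0.029
  lid n 389 200 q [0.523 0.265 0.122] nrm [0.041 0.857 0.513] yaw off deg 2.7 theta 59.1 xmid 0.525 zmax 0.166
wL L fence n 143 [ 0.5639 -0.2066  0.0641] fixed r [ 0.5639 -0.2081]
  block n 269 [ 561.3 -301.8] [36.7 88.8] 88.1 ztop 0.027
  lid n 1599 967 q [ 0.563 -0.233  0.156] nrm [-0.033 -0.965  0.261] yaw off deg -2.0 theta 74.9 xmid 0.5623 zmax 0.19
top L fence n 39 [ 0.5617 -0.2094  0.0635] fixed r [ 0.5617 -0.21  ]
  block n 390 [ 558.9 -303. ] [36.7 89.1] 85.9 ztop 0.03
  lid n 594 310 q [ 0.556 -0.246  0.137] nrm [-0.036 -0.879  0.476] yaw off deg -2.3 theta 61.6 xmid 0.5592 zmax 0.191
scene L fence n 51 [ 0.565  -0.1989  0.0684] fixed r [ 0.5651 -0.2061]
  block n 246 [ 562.6 -298.6] [36.6 92.4] 87.8 ztop 0.028
  lid n 362 174 q [ 0.601 -0.241  0.132] nrm [ 0.075 -0.907  0.414] yaw off deg 4.7 theta 65.6 xmid 0.5756 zmax 0.188
wS s 0.0327 [0.4681 0.0441 0.0426]
wS l 0.0327 [ 0.6496 -0.0467  0.0543]
wS2 s 0.0331 [0.4676 0.0444 0.0427]
wS2 l 0.033 [ 0.6517 -0.0448  0.0549]
wL s 0.0331 [0.468  0.0245 0.0273]
wL l 0.0331 [ 0.6517 -0.0461  0.0556]
```

View pics/wS2.png

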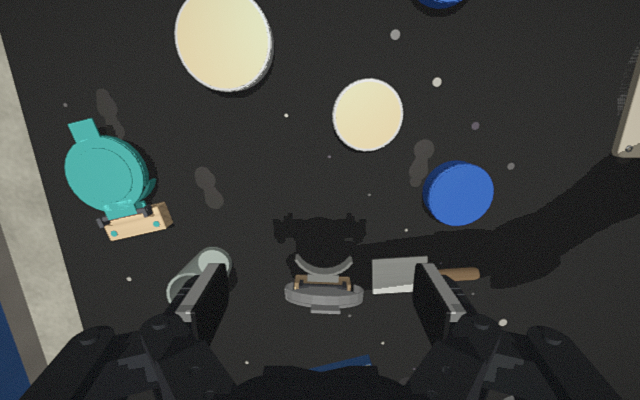

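wS2 shows the small dock's fence at about (265,323) opening toward the small tin at (115,367). The poses are consistent across views:

| Item | Position | Notes |
|---|---|---|
| Small dock | (0.524, 0.241) | yaw +2.7° from +y, hinge and block agree, lid about 73° |
| Large dock | (0.5635, -0.2075) | yaw 2° from -y |
| Tins | top z about 0.032 | matches the given height |

I'll push the small tin first, with the two fingers as a cradle.

```bash
cat > act.py <<'E'
from plant import *
from geo import *
T={"S":np.array([.4675,.0444]),"L":np.array([.651,-.046])}
D={"S":np.array([.524,.241]),"L":np.array([.5635,-.2075])}
B={"S":np.array([.047,.999]),"L":np.array([-.036,-.999])}
R={"S":.046,"L":.059}
Z=.007
def P(xy,z=Z): return [float(xy[0]),float(xy[1]),z]
def phi(d): return np.arctan2(-d[1],-d[0])
def off(k): return np.sqrt(R[k]**2-.025**2)+.011
def F(): return get_obs()["force"]
def push_to(k,frm,to,lift=True):
    d=(to-frm)/np.linalg.norm(to-frm); s=off(k); o=down(phi(d))
    a=frm-d*(s+.018)
    move_ptp(P(a,.10),o); f0=F(); move_linear(P(a),.12); print("down",F()-f0,get_obs()["position"].round(4))
    move_linear(P(to-d*s),.11); print("pushed",(F()-f0).round(1),get_obs()["clock"])
    return d,s,o,f0
def look(c,n,tins=("S","L")):
    a,dd=get_image(c); m=camera_model(c); cv2.imwrite(f"pics/{n}.png",a[:,:,::-1]); return a,dd,m
E
python3 - <<'E'
from act import *
gripper_to(.59); k="S"
G=D[k]-.075*B[k]
d,s,o,f0=push_to(k,T[k],G)
move_linear(P(G-d*(s+.03)),.15)
d,s,o,f0=push_to(k,G,D[k]-.006*B[k])
for i in range(8):
    f=(F()-f0)[:2]@d; print(i,f.round(1),get_obs()["position"].round(4))
    if f<-8: break
    p=get_obs()["position"]; move_linear(P(D[k]-d*(s+.006-.002*(i+1))),.03)
p=get_obs()["position"]; move_linear(P(p[:2]-d*.03),.15); move_linear(P(p[:2]-d*.07,.16),.2)
print(get_obs()["clock"]); look("top","t1"); look("wrist","w1")
a=cv2.imread("pics/t1.png")[150:270,150:310];b=cv2.imread("pics/w1.png")
cv2.imwrite("pics/v1.png",np.hstack([cv2.resize(a,(400,300)),cv2.resize(b,(400,300))]))
E
```

```text
Traceback (most recent call last):
  File "act.py", line 15, in push_to
    move_ptp(P(a,.10),o); f0=F(); move_linear(P(a),.12); print("down",F()-f0,get_obs()["position"].round(4))
                                  ~~~~~~~~~~~^^^^^^^^^^
plant.IKError: the arm cannot follow that straight line within its joint ranges
```

```bash
python3 - <<'E'
from act import *
print(get_obs()["joint_pos"].round(2))
k="S"; G=D[k]-.075*B[k]
for to in (G,D[k]-.05*B[k],D[k]):
  d=(to-T[k])/np.linalg.norm(to-T[k]); a=T[k]-d*(off(k)+.012)
  for fl in (0,np.pi):
    for z in (.1,.05,.02,.012,.007):
      q=inverse_kinematics(P(a,z),down(phi(d)+fl)); print(a.round(3),fl>0,z,None if q is None else np.round(q,2))
E
```

```text
[ 0.01  0.57 -0.05  2.2   0.07  0.37  2.63]
[ 0.443 -0.012] False 0.1 [-0.    0.57 -0.05  2.2   0.07  0.37  2.62]
[ 0.443 -0.012] False 0.05 [-0.01  0.68 -0.03  2.22  0.08  0.24  2.61]
[ 0.443 -0.012] False 0.02 [ 0.19  0.76 -0.33  2.22  0.91  0.29  1.79]
[ 0.443 -0.012] False 0.012 [ 0.19  0.78 -0.33  2.23  0.98  0.28  1.72]
[ 0.443 -0.012] False 0.007 [ 0.19  0.79 -0.33  2.23  1.02  0.28  1.68]
[ 0.443 -0.012] True 0.1 [-0.63  0.8   0.96  2.21 -1.08  0.72  0.69]
[ 0.443 -0.012] True 0.05 [-0.42  0.77  0.58  2.23 -1.07  0.45  0.64]
[ 0.443 -0.012] True 0.02 [-0.3   0.79  0.4   2.24 -1.09  0.32  0.64]
[ 0.443 -0.012] True 0.012 [ 0.19  0.78 -0.33  2.23  0.98  0.28 -1.42]
[ 0.443 -0.012] True 0.007 [ 0.19  0.79 -0.33  2.23  1.02  0.28 -1.46]
[ 0.446 -0.013] False 0.1 [ 0.01  0.58 -0.06  2.19  0.09  0.38  2.66]
[ 0.446 -0.013] False 0.05 [-0.    0.68 -0.04  2.21  0.11  0.25  2.65]
[ 0.446 -0.013] False 0.02 [ 0.19  0.77 -0.33  2.22  0.89  0.29  1.87]
[ 0.446 -0.013] False 0.012 [ 0.19  0.78 -0.33  2.22  0.95  0.29  1.81]
[ 0.446 -0.013] False 0.007 [ 0.19  0.8  -0.33  2.22  0.99  0.28 
[... 364 characters left out ...]
  -0.015] False 0.1 [ 0.03  0.58 -0.08  2.18  0.12  0.39  2.71]
[ 0.45  -0.015] False 0.05 [ 0.01  0.68 -0.06  2.2   0.14  0.26  2.7 ]
[ 0.45  -0.015] False 0.02 [ 0.2   0.77 -0.33  2.2   0.87  0.3   1.97]
[ 0.45  -0.015] False 0.012 [ 0.2   0.79 -0.33  2.21  0.93  0.29  1.91]
[ 0.45  -0.015] False 0.007 [ 0.2   0.8  -0.33  2.21  0.97  0.29  1.87]
[ 0.45  -0.015] True 0.1 [-0.54  0.73  0.79  2.19 -0.95  0.62  0.68]
[ 0.45  -0.015] True 0.05 [-0.43  0.78  0.62  2.21 -1.07  0.48  0.78]
[ 0.45  -0.015] True 0.02 [-0.32  0.8   0.44  2.22 -1.09  0.35  0.78]
[ 0.45  -0.015] True 0.012 [-0.29  0.81  0.39  2.22 -1.09  0.31  0.77]
[ 0.45  -0.015] True 0.007 [-0.27  0.82  0.36  2.22 -1.09  0.29  0.77]
```

```bash
python3 - <<'E'
import re
s=open("act.py").read()
s=s.replace("move_ptp(P(a,.10),o); f0=F(); move_linear(P(a),.12);","""move_ptp(P(a,.10),o); f0=F()
    try: move_linear(P(a),.12)
    except IKError:
        q=np.array(inverse_kinematics(P(a),o)); q[1]-=.25; set_joints(q.tolist()); move_ptp(P(a,.08),o)
        print(get_obs()["joint_pos"].round(2)); move_linear(P(a),.12)
   """)
open("act.py","w").write(s)
E
cat > small.py <<'E'
from act import *
gripper_to(.59); k="S"
G=D[k]-.075*B[k]
d,s,o,f0=push_to(k,T[k],G)
move_linear(P(G-d*(s+.03)),.15)
d,s,o,f0=push_to(k,G,D[k]-.006*B[k])
for i in range(8):
    f=(F()-f0)[:2]@d; print(i,f.round(1),get_obs()["position"].round(4))
    if f<-8: break
    move_linear(P(D[k]-d*(s+.006-.002*(i+1))),.03)
p=get_obs()["position"]; move_linear(P(p[:2]-d*.03),.15); move_linear(P(p[:2]-d*.07,.16),.2)
print(get_obs()["clock"]); look("top","t1"); look("wrist","w1")
a=cv2.imread("pics/t1.png")[150:270,150:310];b=cv2.imread("pics/w1.png")
cv2.imwrite("pics/v1.png",np.hstack([cv2.resize(a,(400,300)),cv2.resize(b,(400,300))]))
E
python3 small.py
```

```text
[ 0.35  0.67 -0.54  2.2   0.78  0.47  1.91]
down [0.37458419 0.0774831  1.43223707] [ 0.4412 -0.0174  0.0077]
pushed [-1.4 -0.1  1.8] 12.1167
down [0.51347905 0.4149242  1.22335007] [0.5175 0.0989 0.0073]
pushed [1.  0.3 0.7] 14.85
0 0.3 [0.5214 0.1849 0.007 ]
1 1.9 [0.5216 0.1872 0.007 ]
2 0.1 [0.5215 0.1889 0.0069]
3 0.1 [0.5217 0.1915 0.0069]
4 -1.1 [0.5217 0.1933 0.0069]
5 -3.7 [0.5218 0.1934 0.0069]
6 -7.2 [0.5218 0.1935 0.0068]
7 -11.1 [0.5218 0.1935 0.0068]
17.9333
```

View pics/v1.png

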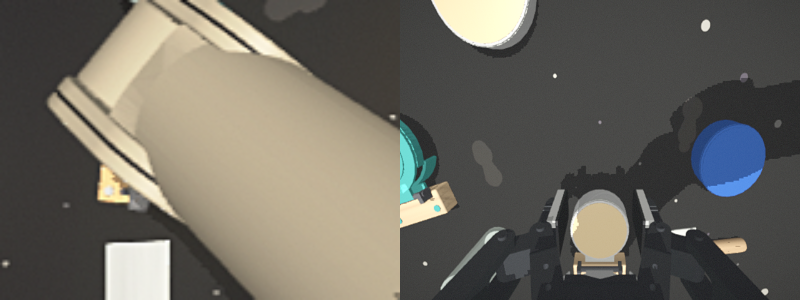

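The wrist view shows the tin at about (600,230) nested in front of the hinge block, and the force stall at 11 N confirms it is against the fence. Next I'll shut the small lid.

```bash
cat >> act.py <<'E'
HG={"S":.06,"L":.073}; RHO={"S":.123,"L":.149}
def close_lid(k,th0=74):
    b=B[k]/np.linalg.norm(B[k]); H=D[k]+HG[k]*b; o=down(phi(b))
    pos=lambda u,z:P(H-u*b,float(z))
    p=get_obs()["position"]; move_linear(P(p[:2],.27),.25); gripper_to(0.0)
    top=.036+RHO[k]*np.sin(np.radians(th0))
    move_ptp(pos(-.012,.27),o); move_linear(pos(-.012,top-.015),.2); f0=F()
    for th in list(np.linspace(th0-2,4,8))+[0,-1,-2,-3,-4,-5]:
        r=np.radians(th); c=RHO[k]-.003+.010*np.cos(r)
        move_linear(pos(c*np.cos(r)-.004*np.sin(r)-.011,.036+c*np.sin(r)+.004*np.cos(r)),.12)
        f=F()-f0; print(round(th,1),f.round(1),get_obs()["position"].round(4))
        if th<=0 and f[2]>14: break
    p=get_obs()["position"]; move_linear(P(p[:2],.2),.25); print(get_obs()["clock"])
E
python3 - <<'E'
from act import *
close_lid("S"); look("scene","s2")
a=cv2.imread("pics/s2.png")[150:300,340:540]; cv2.imwrite("pics/v2.png",cv2.resize(a,(600,450)))
E
```

```text
72.0 [-0.2  1.  -0.3] [0.5264 0.278  0.1553]
62.3 [-0.3  0.8 -0.3] [0.5247 0.2574 0.1478]
52.6 [ 0.1 -0.2 -0.6] [0.5238 0.238  0.1382]
42.9 [ 0.2 -0.2 -0.9] [0.523  0.221  0.1253]
33.1 [-0.5  0.  -0.1] [0.5223 0.2066 0.1094]
23.4 [-1.3  0.8  0.2] [0.5217 0.1951 0.0909]
13.7 [-0.6 -0.1 -0.4] [0.5212 0.1871 0.0706]
4.0 [0.1 0.2 0.7] [0.521  0.1828 0.049 ]
0 [-0.6  0.5  0.4] [0.5215 0.1825 0.0401]
-1 [-3.1 -0.9 16.6] [0.5216 0.1825 0.0397]
24.825
```

View pics/v2.png

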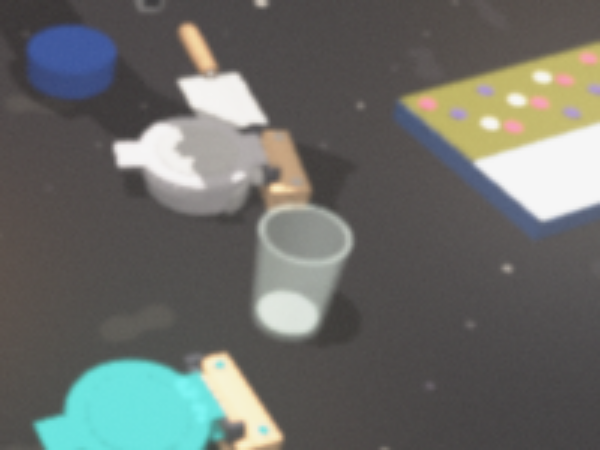

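The small lid is level: it stopped at z = 0.040 under 17 N, and the crop shows it flat over the tin at (195,165). Now the large tin.

```bash
python3 - <<'E'
from act import *
k="L"; G=D[k]-.085*B[k]
p=get_obs()["position"]; move_ptp(P((T[k]+[.06,.06]),.2),down(np.radians(45))); gripper_to(.59)
d,s,o,f0=push_to(k,T[k],G)
move_linear(P(G-d*(s+.03)),.15)
d,s,o,f0=push_to(k,G,D[k]-.006*B[k])
for i in range(10):
    f=(F()-f0)[:2]@d; print(i,f.round(1),get_obs()["position"].round(4))
    if f<-10: break
    move_linear(P(D[k]-d*(s+.006-.002*(i+1))),.03)
p=get_obs()["position"]; move_linear(P(p[:2]-d*.03),.15); move_linear(P(p[:2]-d*.07,.16),.2)
print(get_obs()["clock"]); a,dd,m=look("wrist","w3"); s_=look("scene","s3")[0]
cv2.imwrite("pics/v3.png",np.hstack([cv2.resize(a,(400,300)),cv2.resize(s_[150:300,140:340],(400,300))])[:,:,::-1])
E
```

```text
down [-0.0409211   0.91162768 -0.22644079] [0.7128 0.0091 0.0081]
pushed [-1.2  0.3 -0.1] 30.1333
down [-0.182758    0.97397568  0.04920366] [ 0.57   -0.0406  0.0075]
pushed [-0.4  0.9 -0.1] 33.1333
0 -0.9 [ 0.5662 -0.1367  0.007 ]
1 -0.0 [ 0.566  -0.1387  0.007 ]
2 -2.2 [ 0.5658 -0.1403  0.0069]
3 -2.0 [ 0.5658 -0.1435  0.007 ]
4 -1.4 [ 0.5658 -0.1457  0.007 ]
5 -1.1 [ 0.5657 -0.1476  0.007 ]
6 -4.8 [ 0.5656 -0.148   0.0069]
7 -7.6 [ 0.5656 -0.1481  0.0069]
8 -11.1 [ 0.5656 -0.1481  0.0069]
36.4583
```

View pics/v3.png

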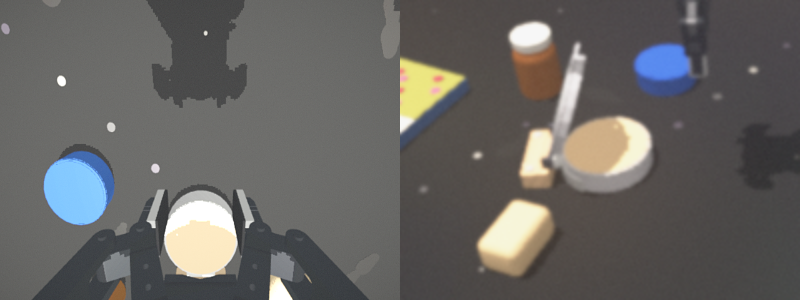

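Seated: the scene crop at (605,155) shows the tin right under the lid's foot, stalled at 11 N. Next is the large lid.

```bash
python3 - <<'E'
from act import *
D["L"][1]=-.2095
close_lid("L"); p=get_obs()["position"]; move_linear([.5,-.05,.3],.3)
a=look("scene","s4")[0]; t,dd,m=look("top","t4")
X=cloud(dd,m); z0=np.median(X[150:300,150:500,2])
for k in "SL":
    g=np.hypot(X[...,0]-D[k][0],X[...,1]-D[k][1])<R[k]-.01; Q=X[g]; A=np.c_[Q[:,:2]-D[k],np.ones(len(Q))]; print(k,g.sum(),"lid plane",np.linalg.lstsq(A,Q[:,2]-z0,rcond=None)[0].round(4))
cv2.imwrite("pics/v4.png",np.vstack([t[40:340,100:540][:, :],a[130:320,120:560]])[:,:,::-1])
E
```

```text
72.0 [-0.9  0.8  0.1] [ 0.5624 -0.2515  0.1799]
62.3 [-1.2  0.2  0.6] [ 0.5627 -0.227   0.1709]
52.6 [-1.   1.3  0.6] [ 0.5636 -0.2036  0.1588]
42.9 [-1.4 -0.1  0.2] [ 0.5643 -0.1831  0.1427]
33.1 [-1.5 -0.1  0.8] [ 0.5649 -0.1662  0.1235]
23.4 [-0.7  0.7  0.6] [ 0.5654 -0.1528  0.1012]
13.7 [-0.9 -0.2 -0.2] [ 0.5658 -0.1435  0.0769]
4.0 [-1.7 -0.   0. ] [ 0.5659 -0.1385  0.051 ]
0 [-2.6 -0.2  0.5] [ 0.5663 -0.1379  0.0404]
-1 [-4.4  2.  17. ] [ 0.5663 -0.1378  0.0397]
43.6167
S 636 lid plane [-0.005   0.0036  0.0154]
L 0 lid plane [0. 0. 0.]
```

View pics/v4.png

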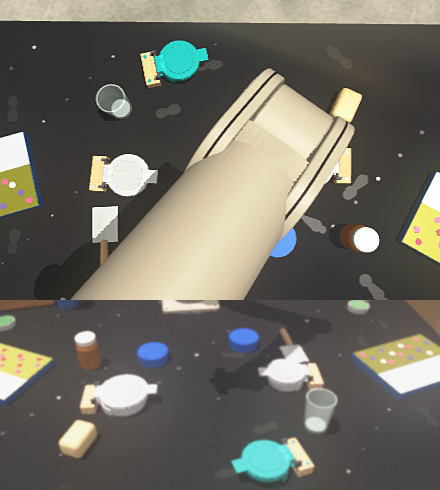

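Both lids are level over their tins, at (175,125) top and (395,120) scene. Each stopped at z = 0.0397, and the bystanders haven't moved.

```bash
python3 -c "
from plant import *
print(hand_in())"
```

```text
the job is handed in; nothing more can be done
None
```

Both tins are seated against the fences of their matching docks, both lids are pressed level and shut, and the job is handed in at about 44 s of the 72 s allowed; no verdict came back.

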